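Clamp the painting panel in its jig

ROBOT

A 6-joint arm with a two-finger parallel gripper is mounted at the origin on the work surface. World frame = base frame: x ahead of the robot, y to its left, z up, the work surface at z = 0. Lengths are in mm, angles in rad, forces in N, time in s.
With the tool pointing down it reaches from about 275 to 1000 mm from the base axis. Payload 8.4 kg.
Tool frame: the origin (TCP) lies at the centre of the arm's flange, where the gripper is bolted on; the fingertips stand r.tip_extent ahead of it and the grasp point (between the pads) lies 155 mm ahead of it (r.tip_extent is the distance from the TCP to the fingertips, in mm); z points along the fingers, y is the direction in which the jaws open and shut (so a half turn about z gives the same grasp; the last joint's range is limited). The gripper opens to 85 mm and grips with 20 to 120 N. Pads are 22 mm wide; open, the fingers measure 114 mm over their backs; the gripper's body (76 mm by 85 mm) begins 54 mm behind the grasp point. The pads swing forward as they close: fully open they stand 13 mm farther back than shut.
Start: joints at [-1.147, 0.353, 1.633, -0, 1.155, -0.002], TCP at [258.155, -569.197, 404.681] pointing down, gripper open.
Joint ranges: [-2.63, 2.63], [-0.92, 2.1], [0.06, 2.66], [-1.3, 4.44], [0, 2.69], [-3.02, 3.02]. Speed limits (rad/s): [2.22, 2.22, 2.79, 3.14, 3.14, 3.14].

INTERFACE

Orientations are given as [roll, pitch, yaw] about the fixed x, y, z axes, in that order (R = Rz(yaw) Ry(pitch) Rx(roll)).
In Python, from rig import sense, grab_frame, job, r gives the robot as it stands. The module is installed in compiled form; this text tells all that it offers.
- The arm moves only by the shell command python3 -m creep 'ROWS' [FORCE]. ROWS is JSON, a list of rows, each a list of 7 numbers: the turn, a rotation vector about the tool's x, y, z in rad, then the shift along the tool's x, y, z in mm, then the closure, from 0 (fully open) to 1 (shut). In form: [[wx, wy, wz, dx, dy, dz, fingers], ...]. A call has 1 to 10 rows; each row shifts and turns the pose as measured when the row begins, along the tool's axes as they then stand; what a row does not reach is not made up. A row lasts 1/12 s, in which the tool goes at most 41.7 mm and 7.16 degrees, less where a joint would pass 70% of its speed; a pose out of reach is approached as far as the arm can. A call with a gripper value outside its range is refused whole. The fingers move at their own pace and stop on an object; FORCE is the grip in N (left out, the last holds). Time passes only in rows, so rows that do not move let the fingers close. It gives the time, the measured TCP pose, the force and the opening at its end, in the units of the state.
- sense(): the state, without advancing time (a new reading comes with each control period).
- grab_frame(name): name is "side" or "top" or "wrist"; returns a dict with "color" (420x560x3 uint8, red, green, blue), "mtx" (3x3 intrinsics, pixels), "T" (4x4, takes a point from camera to world coordinates). Camera axes: x right, y down, z forward; pixel columns grow to the right and rows downward; lengths in mm; the calibration is good to about 2 mm. A picture is of the moment at which its call begins. There is no depth.
- job.sign_off(): hands the job in, once; it reports no verdict.
The state is a dict: "clock": time; "qpos": joint angles; "qvel": joint speeds; "joint_efforts": joint torques, N m; "eef_pos": TCP position; "tcp_rot": TCP orientation; "contact_force": force on the tool from outside, world axes, zero at the start; "wrist_torque": the same for the moment, N m; "opening": opening from 0.0 (shut) to 1.0 (fully open).
Only numpy, scipy, OpenCV 4.12 (cv2) and the standard library are available. Lean on these libraries where they do the work, as an engineer would, in place of code of your own. Each camera call takes 0.05 s, during which the arm holds its last target.

TASK

Clamp the blue painting panel in its jig: push the yellow clamp strap round over the panel until it rests against its stop pin, and only then push the red cam lever all the way down, so that the rubber pad presses on the panel; then move clear. This is done by pushing alone: do not lift or shift the panel, and leave the jar, the bottle and the paint tube where they are.

Things in the scene. Friction and masses are not known exactly. Their poses are not given: they have to be found in the camera images.
- jig: Fixed plywood base board of the clamping jig, 230 x 250 x 18 mm, lying flat on the table. The origin is on the table under the centre of the panel; the board spans x -115..115 mm and y -97..152 mm in its own frame. z up. The clamp post stands at (0, 115) mm in this frame; low fences (tops 30 mm above the table) run along the panel's -x and -y edges; the stop pin (12 mm thick, top 74 mm above the table) stands at (-18, 81) mm.
- post (a point): Point on the upright axis about which the strap swings, 64 mm above the table, at (0, 115) mm in the jig's frame. A steel fork (42 mm wide and deep, top 96 mm above the table, with the lever's cam between its cheeks rising to 101 mm) turns on the post together with strap and lever.
- swing (a joint): Angle of the strap about the post's upright axis, rad. 0 = home, against the stop pin, the strap pointing along the jig's -y over the panel; it grows counter-clockwise seen from above (at 1.57 the strap points along the jig's +x, off the panel). Range 0 to 1.9; starts 1.0 to 1.6. So it is pushed clockwise from above, on its counter-clockwise side. Friction about 0.15 N m, no spring: it stays where it is left.
- strap_tip (a point): Centre of the free end face of the strap, 119 mm from the post axis. The strap is a level yellow bar 24 mm wide and 12 mm thick, 58 to 70 mm above the table with the lever up; it sinks 8 mm as the lever goes down. The panel's top is 40 mm above the table, so a fingertip fits beside the strap above the panel.
- pad: Black rubber pad, 22 mm across and 10 mm thick, hanging under the strap 90 mm from the post axis (the body's origin lies on the post axis at table height, not at the pad). Its underside is 45 mm above the table with the lever up; it is sprung (3 N per mm) and presses the 40 mm high panel with about 9 N when the lever is fully down.
- lever (a joint): Angle by which the cam lever has been pushed down, rad. 0 = fully raised, its handle 0.9 rad above the horizontal; 0.9 = fully down, the handle level. Starts 0 to 0.2. Friction about 0.22 N m, no spring: it stays where it is left; about 3 to 8 N at the handle moves it.
- lever_pivot (a point): Centre of the lever's level pivot pin, on the post axis, 84 mm above the table. The lever turns about this pin; its handle points away from the pivot in the direction opposite to the strap, and turns round the post with the strap.
- lever_knob (a point): Centre of the round end (22 mm across) of the red lever handle, 107 mm from the pivot. The red grip, 18 mm thick, runs from 52 to 107 mm from the pivot on the straight line to this point.
- panel: The loose painting panel (origin at the centre of its underside), blue with a cream and red motif, 180 x 140 x 22 mm (jig x, y, z), 0.35 to 0.7 kg, lying on the jig board with its top 40 mm above the table.
- jar_center (a point): Centre of an upright amber jar with black cap, 56 mm across, 70 mm high. Bystander.
- medium_center (a point): Centre of an upright small green glass bottle with white cap, 40 mm across, 85 mm high. Bystander.
- tube_center (a point): Middle of a lying paint tube, white and orange with a black cap, 95 x 30 x 20 mm. Bystander.
Mind the look-alikes: they are no part of the job. What is meant by the panel is not green, and is the larger of those in its own colour.

How it is judged (in metres and radians):
On the way, in this order (a step that is already met when the one before it is completed fails the run):
1. the strap has been swung home over the panel, within 0.1 rad of its stop, with the lever still up (value of joint swing below 0.1 rad and value of joint lever below 0.5 rad), for 0.2 s.
2. the lever has been pushed fully down and the pad presses the panel (value of joint lever above 0.82 rad and value of joint swing below 0.1 rad and contact force between pad and panel above 3 N), for 0.2 s.
At the end, for the whole second after the job is handed in: The strap is within 0.1 rad of its stop over the panel, the lever within 0.08 rad of fully down, the pad presses the panel with more than 3 N; the panel is within 12 mm and jar, bottle and tube within 20 mm of where they started (all of step 2 and distance of panel from where it was at the start of the episode below 0.012 m and distance of each of jar_center, medium_center, tube_center from where it was at the start of the episode below 0.02 m); the robot touches nothing.
It fails at once if the lever is pushed down before the strap is home (value of joint lever above 0.5 rad and value of joint swing above 0.15 rad).
It fails at once if the panel is lifted or shifted by more than 12 mm (distance of panel from where it was at the start of the episode above 0.012 m).
It fails at once if a bystander is lifted, carried or moved by more than 20 mm (distance of any of jar_center, medium_center, tube_center from where it was at the start of the episode above 0.02 m).
It also fails if it takes over 51 s, if anything falls off the work surface, if the arm or the gripper's body presses on something with over 40 N, if the wrist force passes 120 N, or if a joint passes its speed limit or range.

## Working session

There is one attempt and no reset: what is moved stays moved. The work goes in short steps, Python scripts to look and compute and a shell command to move; the robot and the scene stay as the last step left them, time stands still between calls to the robot, and variables do not carry over. Pictures are saved under pics/ and viewed, and the job is handed in when it is done.

```bash
mkdir -p pics; python3 - <<'E'
from rig import sense, grab_frame, job, r
import cv2
s=sense()
for k,v in s.items(): print(k,v)
print(r.tip_extent)
for n in ("side","top","wrist"):
    f=grab_frame(n); cv2.imwrite(f"pics/{n}0.png",f["color"][:,:,::-1]); print(n,f["mtx"].tolist(),f["T"].round(3).tolist())
E
```

```text
clock 0.0
qpos [-1.14742152e+00  3.53633593e-01  1.63413539e+00  1.77790967e-05
  1.15520084e+00 -2.40804161e-03]
qvel [ 0.00021316 -0.00039325 -0.00141366  0.00200469 -0.00055463  0.00162221]
joint_efforts [ 1.32583547e-03 -6.05244255e+01 -3.42067480e+01  2.96329936e-04
  9.19102924e-03  6.15573640e-06]
eef_pos [ 258.04652054 -568.98170692  403.97007301]
tcp_rot [-3.14021553e+00 -1.95719946e-05  4.25775642e-01]
contact_force [-0.14027152 -1.33143446  0.40152124]
wrist_torque [ 0.0670617   0.01441048 -0.00740959]
opening 0.9956791260345984
173.4
side [[515.2882030547374, 0.0, 280.52109004829424], [0.0, 515.2882030547374, 204.91723728627025], [0.0, 0.0, 1.0]] [[-0.999, -0.044, 0.027, 565.212], [-0.051, 0.767, -0.64, 758.776], [0.007, -0.641, -0.768, 1044.637], [0.0, 0.0, 0.0, 1.0]]
top [[478.8361582604564, 0.0, 278.7731530144129], [0.0, 478.8361582604564, 208.30497694412568], [0.0, 0.0, 1.0]] [[-0.025, -0.996, 0.081, 510.59], [-0.999, 0.027, 0.034, -23.841], [-0.036, -0.08, -0.996, 1082.209], [0.0, 0.0, 0.0, 1.0]]
wrist [[365.00675509938975, 0.0, 279.5040351586691], [0.0, 365.00675509938975, 210.24037278823732], [0.0, 0.0, 1.0]] [[0.413, -0.872, -0.263, 324.001], [-0.911, -0.396, -0.116, -538.075], [-0.003, 0.287, -0.958, 373.105], [0.0, 0.0, 0.0, 1.0]]
```

View pics/side0.png

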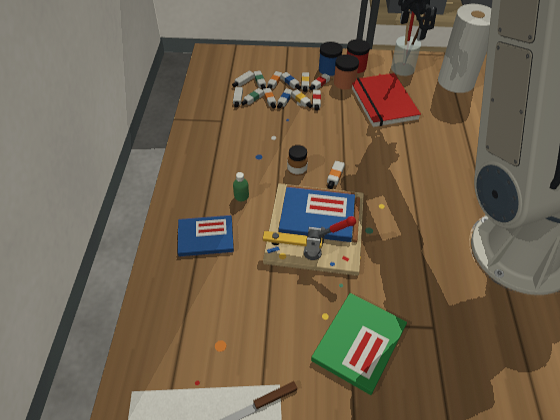

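View pics/top0.png

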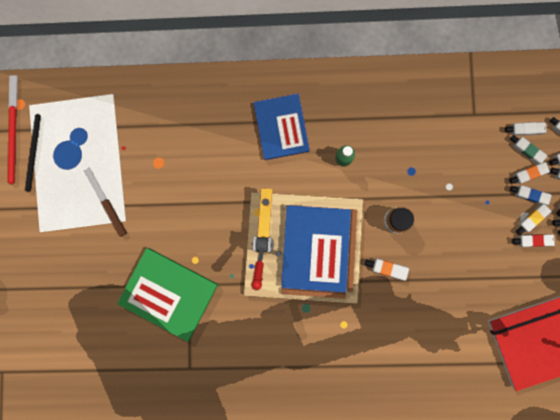

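The side and top views show the jig with the post at about top pixel (263,244), the yellow strap pointing up the image (world +x) and the red handle pointing down (world -x). The panel is on the -y side. The jar is at about (400,220), the bottle at (345,156) and the tube at (388,270).

```bash
cat > h.py <<'E'
import numpy as np, cv2
from rig import sense, grab_frame
def ray(f,uv):
    d=np.linalg.inv(f["mtx"])@np.array([uv[0],uv[1],1.0]); T=np.array(f["T"]); return T[:3,3],T[:3,:3]@d
def onz(f,uv,z):
    o,d=ray(f,uv); return o+d*(z-o[2])/d[2]
def proj(f,p):
    T=np.linalg.inv(f["T"]); q=f["mtx"]@(T[:3,:3]@np.array(p)+T[:3,3]); return q[:2]/q[2]
def mask(f,lo,hi,roi):
    hsv=cv2.cvtColor(f["color"],cv2.COLOR_RGB2HSV); m=cv2.inRange(hsv,lo,hi); k=np.zeros_like(m); x0,y0,x1,y1=roi; k[y0:y1,x0:x1]=m[y0:y1,x0:x1]; return k
def big(m):
    c=cv2.findContours(m,cv2.RETR_EXTERNAL,cv2.CHAIN_APPROX_NONE)[0]; return max(c,key=cv2.contourArea)
def tri(fa,ua,fb,ub):
    o1,d1=ray(fa,ua);o2,d2=ray(fb,ub);d1/=np.linalg.norm(d1);d2/=np.linalg.norm(d2)
    s=np.linalg.lstsq(np.c_[d1,-d2],o2-o1,rcond=None)[0]; a=o1+s[0]*d1;b=o2+s[1]*d2; return (a+b)/2,np.linalg.norm(a-b)
def save(f,name,roi=None,k=1):
    c=f["color"][:,:,::-1]
    if roi: x0,y0,x1,y1=roi; c=cv2.resize(c[y0:y1,x0:x1],None,fx=k,fy=k,interpolation=cv2.INTER_CUBIC)
    cv2.imwrite(name,c)
E
python3 - <<'E'
from h import *
t=grab_frame("top"); s=grab_frame("side")
save(t,"pics/t1.png",(230,170,430,310),4); save(s,"pics/s1.png",(230,130,380,280),4)
# panel top
for n,lo,hi,z in (("blue",(100,120,40),(125,255,255),40),("yellow",(20,150,120),(32,255,255),70)):
    m=mask(t,lo,hi,(240,180,365,310)); c=big(m); rr=cv2.minAreaRect(c); b=cv2.boxPoints(rr)
    print(n,cv2.contourArea(c),b.tolist()); print(np.array([onz(t,p,z) for p in b]).round(1).tolist())
for nm,f,roi in(("t",t,(240,240,280,300)),("s",s,(310,205,370,245))):
    hs=mask(f,(0,150,100),(8,255,255),roi)|mask(f,(174,150,100),(180,255,255),roi); c=big(hs); print(nm,cv2.contourArea(c),cv2.boxPoints(cv2.minAreaRect(c)).tolist())
E
```

```text
blue 5086.0 [[281.12689208984375, 287.22332763671875], [286.98980712890625, 205.14212036132812], [350.94921875, 209.71066284179688], [345.0863037109375, 291.7918701171875]]
[[424.8, 10.8, 40.0], [602.1, -6.4, 40.0], [588.3, -145.1, 40.0], [412.2, -126.1, 40.0]]
yellow 360.0 [[253.43939208984375, 235.18963623046875], [256.47149658203125, 188.19171142578125], [271.377197265625, 189.15338134765625], [268.3450927734375, 236.15130615234375]]
[[537.6, 65.7, 70.0], [637.5, 57.2, 70.0], [634.5, 25.4, 70.0], [534.7, 34.2, 70.0]]
t 195.5 [[251.5177459716797, 288.75128173828125], [253.5330047607422, 260.5380859375], [262.70050048828125, 261.19293212890625], [260.68524169921875, 289.4061279296875]]
s 150.0 [[328.2585144042969, 224.2731475830078], [353.5146179199219, 214.96827697753906], [356.2633972167969, 222.4292449951172], [331.0072937011719, 231.73411560058594]]
```

View pics/t1.png

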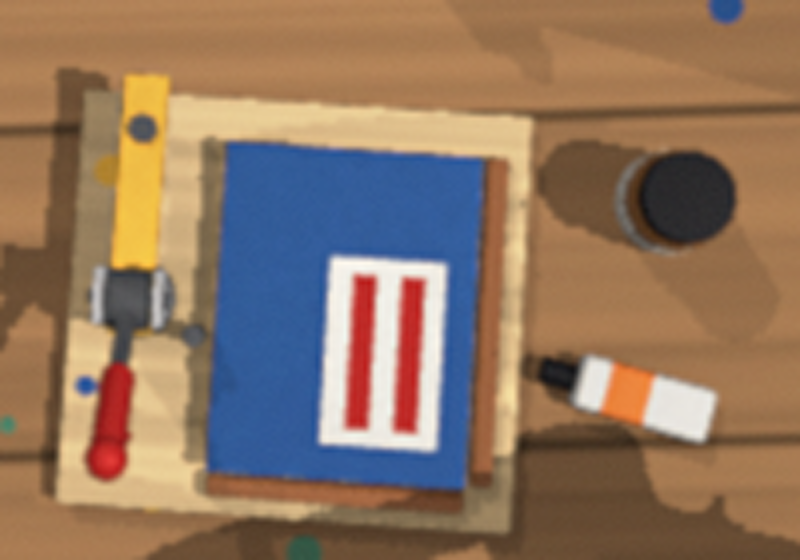

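View pics/s1.png

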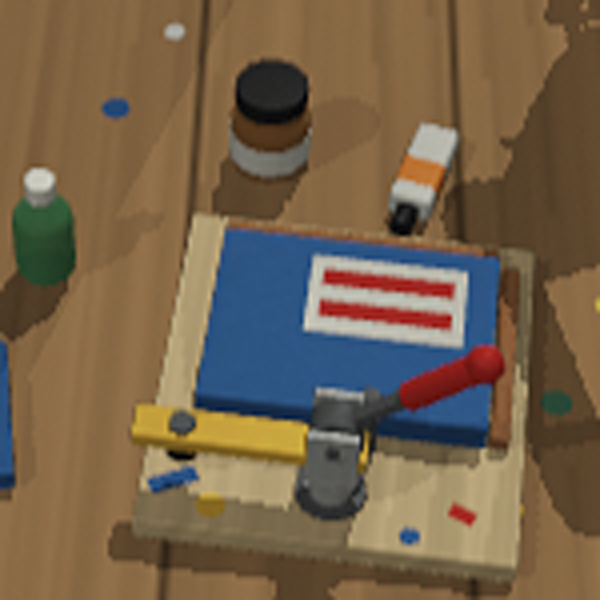

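The close-ups show the strap tip at about top (266.7,188.8) and the knob at top (256.5,285) / side (351.7,220.5). The stop pin is at top (278,253.5).

```bash
python3 - <<'E'
from h import *
t=grab_frame("top"); s=grab_frame("side")
C=np.array([506.9,-66.7]); 
yaw=-.102; R=np.array([[np.cos(yaw),-np.sin(yaw)],[np.sin(yaw),np.cos(yaw)]])
post=C+R@[0,115]; pin=C+R@[-18,81]
print("post",post,"pin",pin,"pin seen",onz(t,(278.4,253.5),74))
for uv in((266.7,188.8),(251+10.5,188.8)): print("tip",onz(t,uv,70))
tip=onz(t,(266.7,188.8),70)[:2]; d=tip-post; print(np.linalg.norm(d),"strap ang world",np.arctan2(d[1],d[0]),"swing",np.arctan2(d[1],d[0])-yaw+np.pi/2)
k,e=tri(t,(256.5,285),s,(351.7,220.5)); print("knob",k,e,np.linalg.norm(k-np.r_[post,84]), np.arcsin((k[2]-84)/107))
dk=k[:2]-post; print("swing from knob",np.arctan2(-dk[1],-dk[0])-yaw+np.pi/2)
print("side check post top",proj(s,[*post,96]),proj(t,[*post,96]))
print("jar",onz(t,(401.5,219),70),"bot",onz(t,(347,152),85),"tube",onz(t,(390,270),20))
E
```

```text
post [518.60967076  47.70228849] pin [497.24123599  15.71182123] pin seen [497.78327379  13.66784781  74.        ]
tip [635.57571687  35.40047185  70.        ]
tip [635.89693102  46.49940022  70.        ]
117.61118414809572 strap ang world -0.10478900825663166 swing 1.5680073185382648
knob [439.26624656  54.134987   156.71456933] 0.8340997033991541 107.81543101832239 0.7471837137819705
swing from knob 1.5918991405461551
side check post top [313.74907878 233.07114398] [261.23729511 243.88462583]
jar [ 563.59169071 -246.42048556   70.        ] bot [ 706.5978325  -136.03576193   85.        ] tube [ 455.32813028 -227.48148305   20.        ]
```

Two separate estimates of the swing agree at about 1.58, and the lever starts at about 0.15. I'll keep the tool yaw equal to the jig yaw, so tool x is jig +x and tool y is jig -y, and push with the shut fingers.

```bash
cat >> h.py <<'E'
from scipy.spatial.transform import Rotation as Ro
YAW=-.102
Rj=np.array([[np.cos(YAW),-np.sin(YAW)],[np.sin(YAW),np.cos(YAW)]]); POST=np.array([518.6,47.7])
def rep(*targets):
    s=sense(); p=np.array(s["eef_pos"]); R=Ro.from_euler("xyz",s["tcp_rot"]).as_matrix()
    j=Rj.T@(p[:2]-POST); print("clock",round(s["clock"],2),"rel post",j.round(1),"tipz",round(p[2]-173.4,1),"rot",np.round(s["tcp_rot"],3),"F",np.round(s["contact_force"],1),"op",round(s["opening"],2),"q",np.round(s["qpos"],2))
    for x,y,z in targets:
        w=np.r_[POST+Rj@[x,y],z+173.4]; print((x,y,z),"tool delta",(R.T@(w-p)).round(1))
E
python3 -m creep '[[0,0,0.11,0,0,0,1],[0,0,0.11,0,0,0,1],[0,0,0.11,0,0,0,1],[0,0,0.11,0,0,0,1],[0,0,0.09,0,0,0,1],[0,0,0,0,0,0,1]]'
python3 -c "
from h import *
rep((111,50,225),(111,50,48))"
```

```text
clock: 0.85
eef_pos: [258.1, -569.0, 404.2]
tcp_rot: [-3.141, 0.0, -0.128]
contact_force: [0.0, 0.0, -0.5]
opening: 0.143
clock 0.85 rel post [-196.4 -640.1] tipz 230.8 rot [-3.141  0.    -0.128] F [ 0.   0.  -0.5] op 0.14 q [-1.15  0.35  1.63  0.    1.16  0.55]
(111, 50, 225) tool delta [ 289.  -698.     6.2]
(111, 50, 48) tool delta [ 289.1 -697.8  183.2]
```

```bash
python3 -m creep '[[0,0,-0.024,14,-34,0,1],[0,0,0,14,-34,0,1],[0,0,0,14,-34,0,1],[0,0,0,14,-34,0,1],[0,0,0,14,-34,0,1],[0,0,0,14,-34,0,1],[0,0,0,14,-34,0,1],[0,0,0,14,-34,0,1],[0,0,0,14,-34,0,1],[0,0,0,14,-34,0,1]]'
python3 -m creep '[[0,0,0,14,-34,0,1],[0,0,0,14,-34,0,1],[0,0,0,14,-34,0,1],[0,0,0,14,-34,0,1],[0,0,0,14,-34,0,1],[0,0,0,14,-34,0,1],[0,0,0,14,-34,0,1],[0,0,0,14,-34,0,1],[0,0,0,14,-34,0,1],[0,0,0,0,0,0,1]]'
python3 -c "
from h import *
rep((111,50,225),(111,50,48))"
```

```text
clock: 1.68
eef_pos: [431.9, -236.1, 403.8]
tcp_rot: [3.137, -0.002, -0.079]
contact_force: [0.3, -0.2, -0.0]
opening: 0.002
clock: 2.52
eef_pos: [583.8, 83.2, 405.2]
tcp_rot: [3.139, -0.009, -0.039]
contact_force: [-1.4, -0.3, -0.3]
opening: 0.001
clock 2.52 rel post [61.2 42. ] tipz 231.8 rot [ 3.139 -0.009 -0.039] F [-1.4 -0.3 -0.3] op 0.0 q [ 0.14  0.3   1.71 -0.01  1.12  1.75]
(111, 50, 225) tool delta [50.1 -4.9  7.3]
(111, 50, 48) tool delta [ 48.5  -5.5 184.3]
```

```bash
python3 -m creep '[[0,0,0.063,16,0,0,1],[0,0,0,16,-2,0,1],[0,0,0,16,-2,0,1],[0,0,0,0,0,30,1],[0,0,0,0,0,30,1],[0,0,0,0,0,0,1]]'
python3 -c "
from h import *
rep((111,50,100),(111,50,48))
s=grab_frame('side');t=grab_frame('top');save(s,'pics/s2.png',(200,100,400,280),4);save(t,'pics/t2.png',(200,110,400,310),3)"
```

```text
clock: 3.02
eef_pos: [635.9, 87.3, 345.7]
tcp_rot: [3.14, -0.014, -0.079]
contact_force: [-1.4, -0.4, -1.1]
opening: -0.003
clock 3.02 rel post [112.7  51.3] tipz 172.3 rot [ 3.14  -0.014 -0.079] F [-1.4 -0.4 -1.1] op -0.0 q [ 0.14  0.43  1.65 -0.01  1.04  1.79]
(111, 50, 100) tool delta [-2.7  1.2 72.2]
(111, 50, 48) tool delta [ -3.4   1.1 124.2]
```

View pics/s2.png

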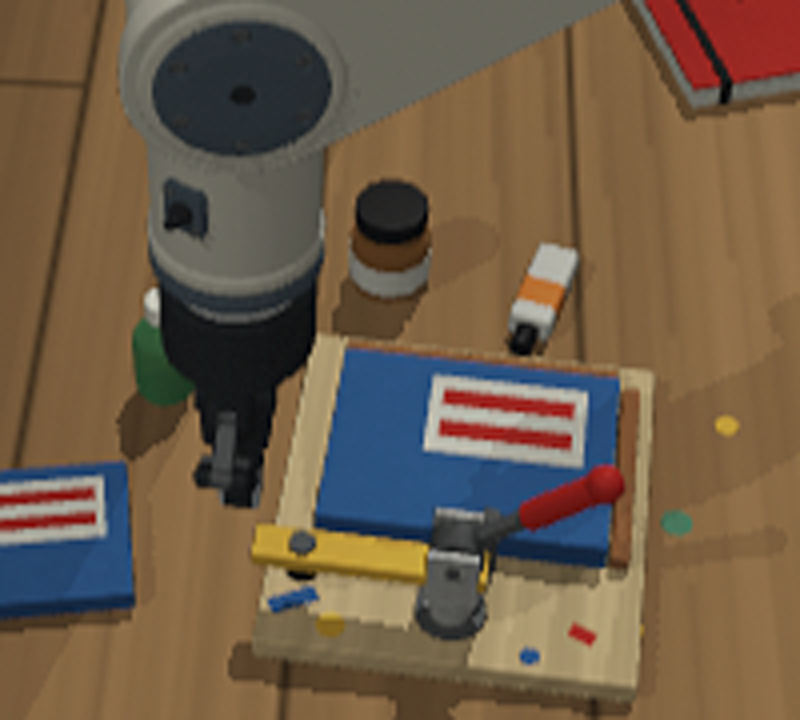

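The side view shows the closed fingers above the strap's far side and clear of the bottle and jar, with the tips at about full-image pixel (258,223). I'll descend now.

```bash
python3 -m creep '[[0,0.013,0.02,-1,1,30,1],[0,0,0,-1,0,30,1],[0,0,0,0,0,30,1],[0,0,0,0,0,25,1],[0,0,0,0,0,0,1],[0,0,0,0,0,0,1]]'
python3 -c "
from h import *
rep((111,30,49))
s=grab_frame('side');print(proj(s,list(POST+Rj@[111,50])+[49]));save(s,'pics/s3.png',(200,100,400,280),4)"
```

```text
clock: 3.62
eef_pos: [643.7, 86.2, 246.3]
tcp_rot: [-3.138, -0.05, -0.095]
contact_force: [-0.3, 0.9, 0.7]
opening: 0.004
clock 3.62 rel post [120.5  51. ] tipz 72.9 rot [-3.138 -0.05  -0.095] F [-0.3  0.9  0.7] op 0.0 q [ 0.13  0.55  1.71 -0.01  0.83  1.81]
(111, 30, 49) tool delta [-10.9  21.   23.3]
[262.68664957 256.18238576]
```

View pics/s3.png

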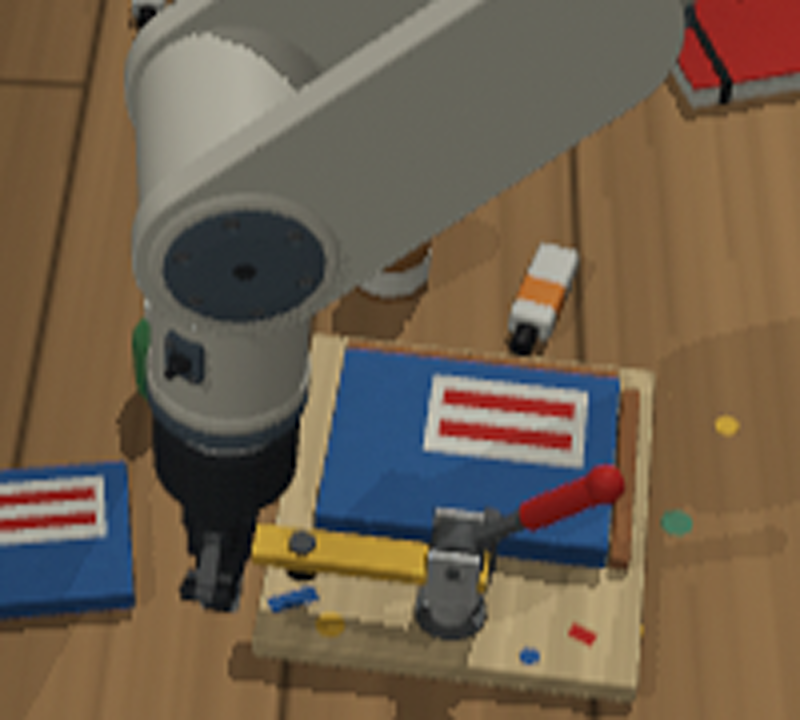

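Tool pitch drifted by -0.05. I'll correct it along with the x and z offsets.

```bash
python3 -m creep '[[0,-0.045,0.005,-9,0,12,1],[0,0,0,0,0,11,1],[0,0,0,0,0,0,1],[0,0,0,0,0,0,1]]'
python3 -c "
from h import *
rep((111,28,49))"
```

```text
clock: 4.0
eef_pos: [636.7, 87.4, 228.0]
tcp_rot: [-3.136, -0.009, -0.099]
contact_force: [-0.6, 0.3, 0.4]
opening: -0.0
clock 4.0 rel post [113.4  51.5] tipz 54.6 rot [-3.136 -0.009 -0.099] F [-0.6  0.3  0.4] op -0.0 q [0.13 0.58 1.72 0.   0.83 1.8 ]
(111, 28, 49) tool delta [-2.5 23.5  5.5]
```

```bash
python3 -m creep '[[0,-0.008,0,-2,8,5,1],[0,0,0,0,8,0,1],[0,0,0,0,8,0,1],[0,0,0,0,6,0,1],[0,0,0,0,0,0,1]]'
python3 -c "
from h import *
rep((111,28,49))
s=grab_frame('side');save(s,'pics/s4.png',(200,100,400,280),4)"
```

```text
clock: 4.42
eef_pos: [631.8, 54.9, 223.6]
tcp_rot: [-3.135, -0.002, -0.099]
contact_force: [1.5, 1.1, -1.5]
opening: -0.001
clock 4.42 rel post [111.9  18.7] tipz 50.2 rot [-3.135e+00 -2.000e-03 -9.900e-02] F [ 1.5  1.1 -1.5] op -0.0 q [0.08 0.58 1.74 0.01 0.82 1.75]
(111, 28, 49) tool delta [-0.9 -9.3  1.2]
```

View pics/s4.png

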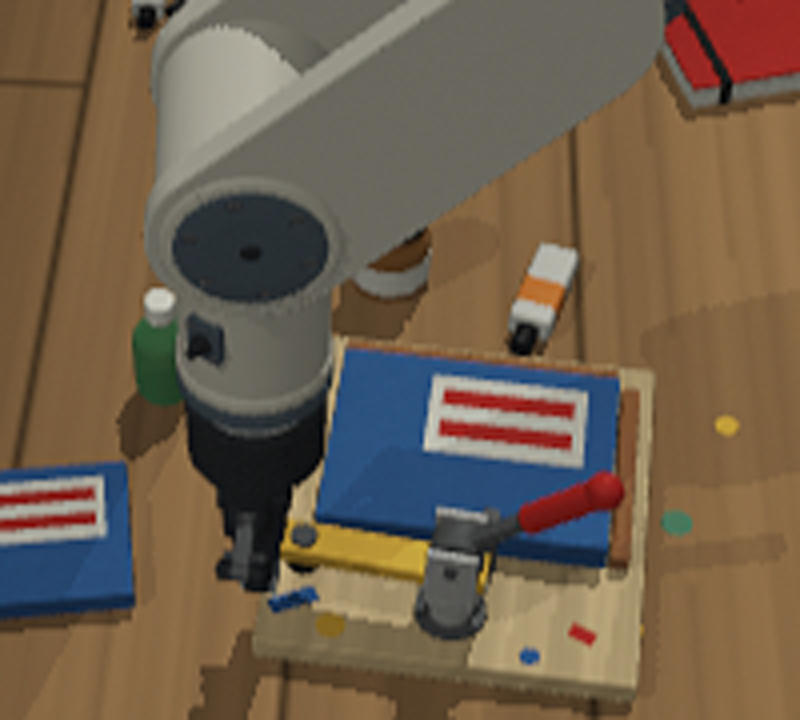

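The view shows the strap already swinging clockwise with only about 1.5 N on the tool. I'll continue along the arc.

```bash
python3 -m creep '[[0,0,0,0,6,0,1],[0,0,0,0,6,0,1],[0,0,0,-2,9,0,1],[0,0,0,-2,9,0,1],[0,0,0,-3,9,0,1],[0,0,0,-4,8,0,1],[0,0,0,0,0,0,1]]'
python3 -c "
from h import *
rep((89,-49,49),(67,-69,49),(45,-80.5,49),(23,-85.5,49))
s=grab_frame('side');save(s,'pics/s5.png',(200,100,400,280),4)"
```

```text
clock: 5.05
eef_pos: [615.6, 5.0, 223.9]
tcp_rot: [-3.134, -0.006, -0.099]
contact_force: [0.2, 0.9, 0.1]
opening: -0.003
clock 5.05 rel post [100.9 -32.6] tipz 50.5 rot [-3.134 -0.006 -0.099] F [0.2 0.9 0.1] op -0.0 q [0.   0.55 1.78 0.01 0.8  1.67]
(89, -49, 49) tool delta [-11.9  16.3   1.3]
(67, -69, 49) tool delta [-34.   36.3   1.1]
(45, -80.5, 49) tool delta [-56.   47.7   0.8]
(23, -85.5, 49) tool delta [-78.1  52.6   0.7]
```

View pics/s5.png

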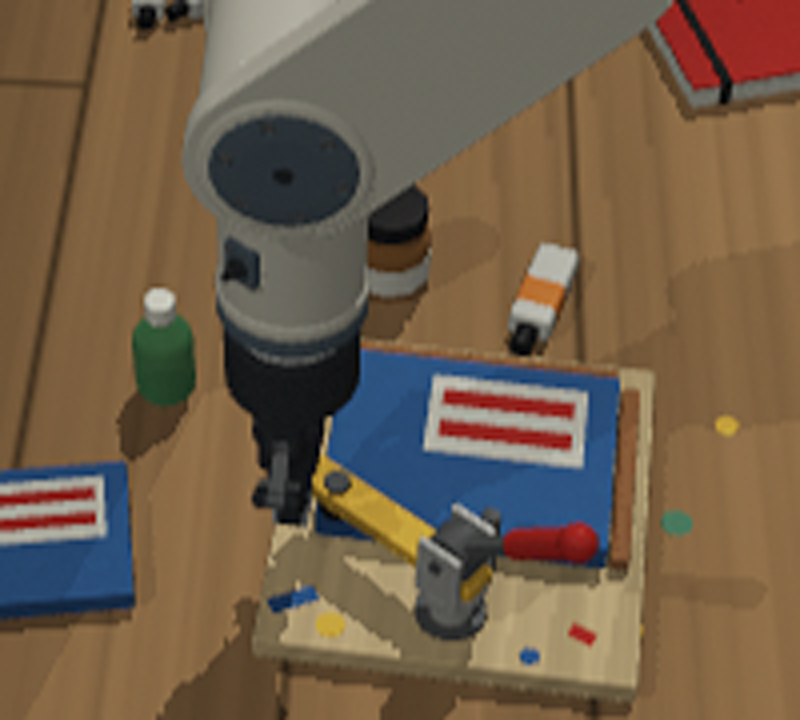

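The strap is about 0.6 rad round, over the panel, with the panel unmoved and the lever still up.

```bash
python3 -m creep '[[0,0,0,-6,8,0,1],[0,0,0,-6,7,0,1],[0,0,0,-7,7,0,1],[0,0,0,-8,6,0,1],[0,0,0,-7,5,0,1],[0,0,0,-7,4,0,1],[0,0,0,0,0,0,1]]'
python3 -c "
from h import *
rep((45,-80.5,49),(23,-85.5,49))
s=grab_frame('side');save(s,'pics/s6.png',(200,100,400,280),4)"
```

```text
clock: 5.68
eef_pos: [567.6, -30.9, 224.2]
tcp_rot: [-3.135, -0.009, -0.098]
contact_force: [1.0, 0.3, -0.7]
opening: -0.002
clock 5.68 rel post [ 56.8 -73.2] tipz 50.8 rot [-3.135 -0.009 -0.098] F [ 1.   0.3 -0.7] op -0.0 q [-0.06  0.5   1.89  0.01  0.75  1.6 ]
(45, -80.5, 49) tool delta [-11.8   7.3   1.6]
(23, -85.5, 49) tool delta [-33.8  12.2   1.4]
```

View pics/s6.png

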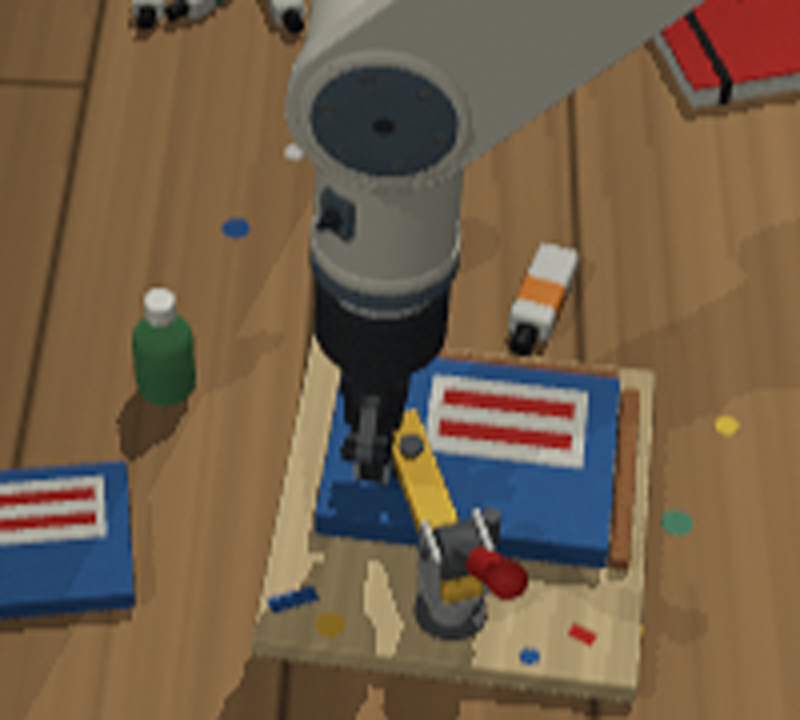

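Going well, with about 0.3–0.4 rad to go.

```bash
python3 -m creep '[[0,0,0,-6,3,0,1],[0,0,0,-6,2,0,1],[0,0,0,-5,1,0,1],[0,0,0,-4,1,0,1],[0,0,0,-3,0,0,1],[0,0,0,0,0,0,1]]'
python3 -c "
from h import *
rep((23,-85.5,49))
t=grab_frame('top');save(t,'pics/t7.png',(200,160,380,310),4);s=grab_frame('side');save(s,'pics/s7.png',(200,100,400,280),4)"
```

```text
clock: 6.23
eef_pos: [541.6, -35.4, 224.2]
tcp_rot: [-3.135, -0.011, -0.098]
contact_force: [1.7, -0.3, 0.6]
opening: 0.004
clock 6.23 rel post [ 31.4 -80.3] tipz 50.8 rot [-3.135 -0.011 -0.098] F [ 1.7 -0.3  0.6] op 0.0 q [-0.07  0.47  1.95  0.01  0.72  1.59]
(23, -85.5, 49) tool delta [-8.4  5.1  1.6]
```

View pics/s7.png

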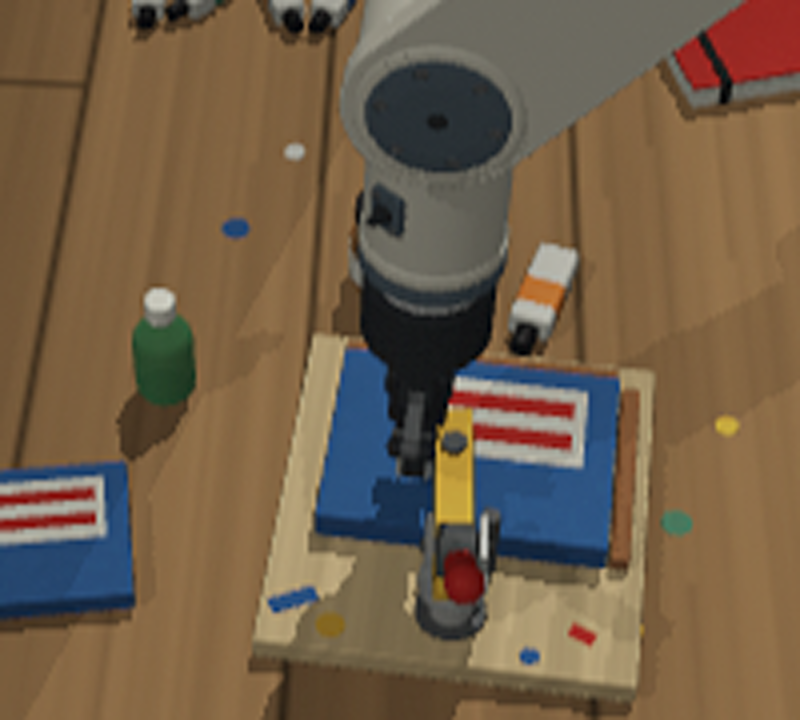

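Almost home. I'll make small steps until the stop pushes back.

```bash
python3 -m creep '[[0,0,0,-3,1,0,1],[0,0,0,-3,0,0,1],[0,0,0,-2,0,0,1],[0,0,0,0,0,0,1]]'
python3 -c "
from h import *
rep((23,-85.5,49))"
python3 -m creep '[[0,0,0,-2,0,0,1],[0,0,0,-2,0,0,1],[0,0,0,0,0,0,1]]'
python3 -c "
from h import *
rep((23,-85.5,49))"
```

```text
clock: 6.67
eef_pos: [533.8, -35.3, 224.0]
tcp_rot: [-3.134, -0.011, -0.097]
contact_force: [1.0, -0.0, 0.6]
opening: 0.003
clock 6.67 rel post [ 23.5 -81. ] tipz 50.6 rot [-3.134 -0.011 -0.097] F [ 1.  -0.   0.6] op 0.0 q [-0.07  0.46  1.96  0.01  0.71  1.59]
(23, -85.5, 49) tool delta [-0.6  4.5  1.5]
clock: 6.92
eef_pos: [531.6, -35.1, 224.4]
tcp_rot: [-3.134, -0.018, -0.098]
contact_force: [-0.4, 0.8, -0.5]
opening: -0.005
clock 6.92 rel post [ 21.3 -81. ] tipz 51.0 rot [-3.134 -0.018 -0.098] F [-0.4  0.8 -0.5] op -0.01 q [-0.07  0.45  1.97  0.01  0.7   1.59]
(23, -85.5, 49) tool delta [1.6 4.5 2. ]
```

```bash
python3 -m creep '[[0,0,0,-4,0,0,1],[0,0,0,-4,0,0,1]]'
python3 -m creep '[[0,0,0,-4,0,0,1]]'
python3 -c "
from h import *
rep((23,-85.5,49))
t=grab_frame('top');save(t,'pics/t8.png',(200,160,380,310),4);s=grab_frame('side');save(s,'pics/s8.png',(260,160,380,280),5)"
```

```text
clock: 7.08
eef_pos: [528.5, -34.7, 225.5]
tcp_rot: [-3.134, -0.033, -0.098]
contact_force: [17.1, -2.8, -12.3]
opening: -0.005
clock: 7.17
eef_pos: [527.1, -34.4, 226.1]
tcp_rot: [-3.134, -0.042, -0.098]
contact_force: [14.5, -2.0, -10.3]
opening: -0.005
clock 7.17 rel post [ 16.8 -80.8] tipz 52.7 rot [-3.134 -0.042 -0.098] F [ 14.5  -2.  -10.3] op -0.0 q [-0.07  0.44  1.99  0.01  0.67  1.59]
(23, -85.5, 49) tool delta [6.  4.7 3.9]
```

View pics/s8.png

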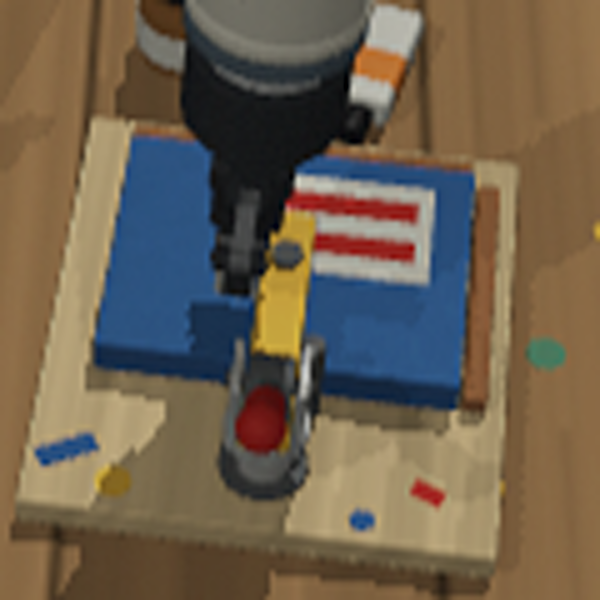

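View pics/t8.png

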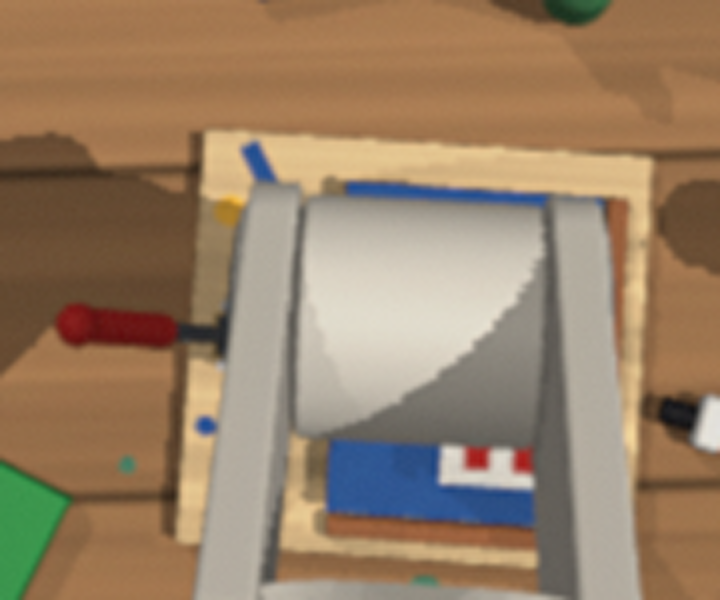

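The views show the strap straight over the panel and the handle pointing the other way. The force rose to about 17 N, which means the stop is reached. I'll check the swing from the knob: top (218.8,241.3), side (312.6,243.6).

```bash
python3 - <<'E'
from h import *
t=grab_frame("top"); s=grab_frame("side")
k,e=tri(t,(218.75,241.25),s,(312.6,243.6)); print("knob",k,e,np.linalg.norm(k-np.r_[POST,84]), "lever",.9-np.arcsin((k[2]-84)/107))
dk=k[:2]-POST; print("swing",np.arctan2(-dk[1],-dk[0])-YAW+np.pi/2)
E
python3 -m creep '[[0,0,0,8,0,0,1],[0,0,0,10,0,0,1],[0,0,0,10,0,0,1],[0,0,0,0,0,0,1]]'
python3 -c "
from h import *
rep((60,-80,230),(10,60,210))
s=grab_frame('side');save(s,'pics/s9.png',(260,160,380,280),5)"
```

```text
knob [524.57648194 124.86407643 162.03324591] 1.1840467412478073 109.9054161307023 lever 0.08272703525455594
swing 0.024702706154237086
clock: 7.7
eef_pos: [556.2, -37.1, 227.0]
tcp_rot: [-3.133, -0.039, -0.098]
contact_force: [0.2, 0.4, -0.2]
opening: 0.004
clock 7.7 rel post [ 46.1 -80.6] tipz 53.6 rot [-3.133 -0.039 -0.098] F [ 0.2  0.4 -0.2] op 0.0 q [-0.07  0.47  1.92  0.01  0.7   1.59]
(60, -80, 230) tool delta [  20.8   -1.9 -175.7]
(10, 60, 210) tool delta [ -29.4 -142.  -156.5]
```

View pics/s9.png

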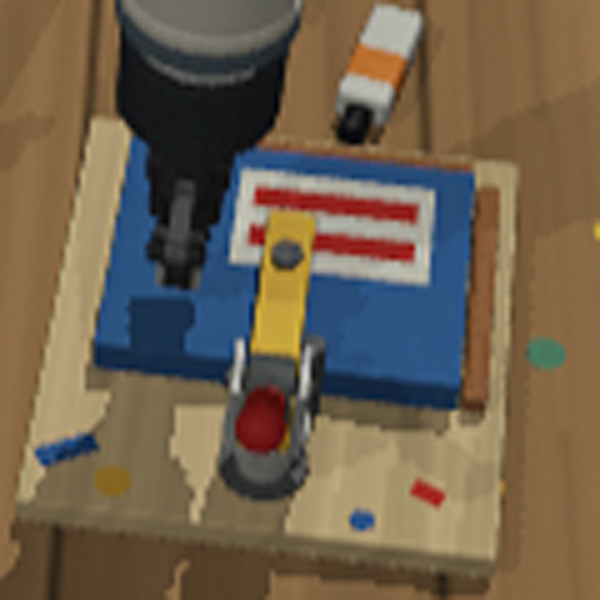

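The strap is at swing ≈0.02 with the lever still up (≈0.08), so step 1 is met. Next I'll rise, level the tool and go over the handle.

```bash
python3 -m creep '[[0,-0.036,0,5,0,0,1],[0,0,0,0,0,-25,1],[0,0,0,0,0,-30,1],[0,0,0,0,0,-30,1],[0,0,0,0,0,-30,1],[0,0,0,0,0,-25,1],[0,0,0,0,0,-10,1],[0,0,0,0,0,0,1]]'
python3 -c "
from h import *
rep((0,60,205))"
```

```text
clock: 8.42
eef_pos: [556.3, -38.3, 378.0]
tcp_rot: [-3.134, 0.02, -0.098]
contact_force: [0.5, -0.4, 0.1]
opening: 0.0
clock 8.42 rel post [ 46.2 -81.7] tipz 204.6 rot [-3.134  0.02  -0.098] F [ 0.5 -0.4  0.1] op 0.0 q [-0.07  0.28  1.8   0.01  1.08  1.59]
(0, 60, 205) tool delta [ -45.6 -141.9    1.6]
```

```bash
python3 -m creep '[[0,0.018,0,-7,-24,0,1],[0,0,0,-7,-24,0,1],[0,0,0,-7,-24,0,1],[0,0,0,-7,-24,0,1],[0,0,0,-7,-20,0,1],[0,0,0,-6,-16,0,1],[0,0,0,0,0,0,1],[0,0,0,0,0,0,1]]'
python3 -c "
from h import *
rep((0,60,180))
s=grab_frame('side');save(s,'pics/s10.png',(240,120,380,280),4)"
```

```text
clock: 9.08
eef_pos: [522.7, 101.3, 367.3]
tcp_rot: [-3.138, 0.016, -0.1]
contact_force: [-0.2, -1.1, -0.4]
opening: -0.001
clock 9.08 rel post [-1.4 53.7] tipz 193.9 rot [-3.138  0.016 -0.1  ] F [-0.2 -1.1 -0.4] op -0.0 q [0.19 0.25 1.86 0.01 1.04 1.85]
(0, 60, 180) tool delta [ 1.7 -6.2 13.9]
```

View pics/s10.png

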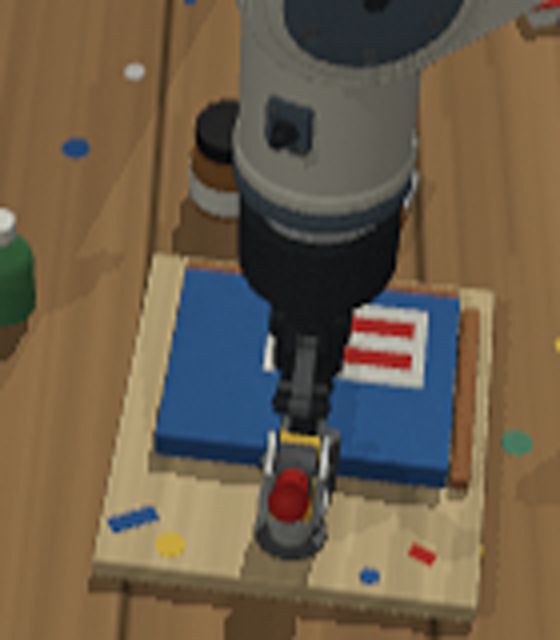

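```bash
python3 -m creep '[[0,0.005,0,2,-5,6,1],[0,0,0,0,0,8,1],[0,0,0,0,0,0,1]]'
python3 -c "
from h import *
rep((0,60,180))"
python3 -m creep '[[0,0,0,0,0,8,1],[0,0,0,0,0,8,1],[0,0,0,0,0,8,1],[0,0,0,0,0,0,1]]'
python3 -c "
from h import *
rep((0,60,150))
s=grab_frame('side');save(s,'pics/s11.png',(240,120,380,280),4);t=grab_frame('top');save(t,'pics/t11.png',(180,160,380,310),4)"
```

```text
clock: 9.38
eef_pos: [525.2, 104.4, 350.4]
tcp_rot: [-3.139, 0.012, -0.102]
contact_force: [-0.5, -0.8, -0.8]
opening: -0.001
clock 9.38 rel post [ 0.8 57.1] tipz 177.0 rot [-3.139  0.012 -0.102] F [-0.5 -0.8 -0.8] op -0.0 q [0.19 0.28 1.87 0.01 1.   1.86]
(0, 60, 180) tool delta [-0.8 -2.9 -3. ]
clock: 9.72
eef_pos: [525.4, 102.8, 323.1]
tcp_rot: [-3.139, 0.013, -0.105]
contact_force: [-0.5, -0.5, 1.2]
opening: -0.002
clock 9.72 rel post [ 1.1 55.5] tipz 149.7 rot [-3.139  0.013 -0.105] F [-0.5 -0.5  1.2] op -0.0 q [0.19 0.31 1.9  0.01 0.94 1.86]
(0, 60, 150) tool delta [-1.1 -4.5 -0.3]
```

View pics/s11.png

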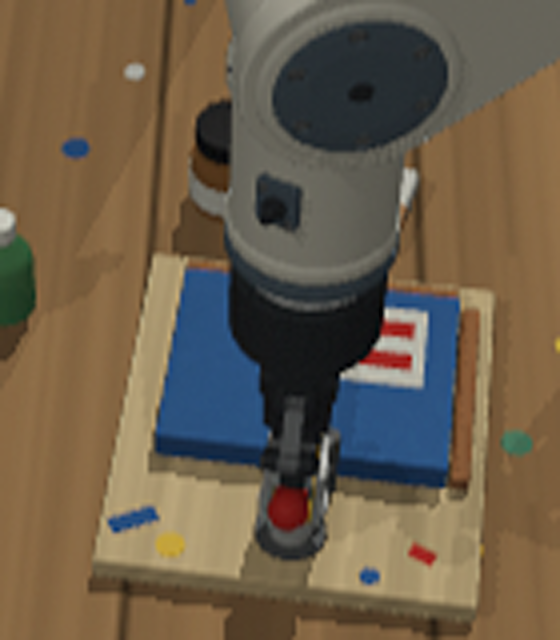

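View pics/t11.png

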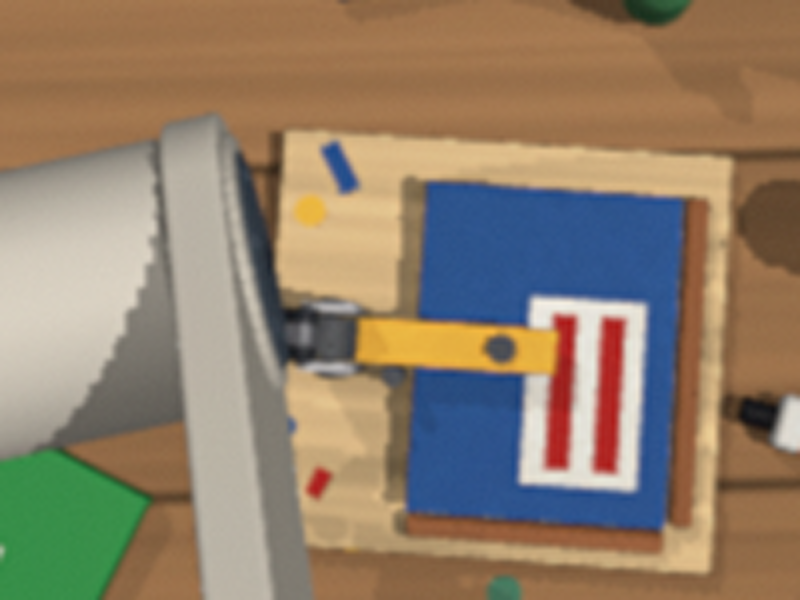

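The top view shows the strap resting against its pin over the panel. The knob has just begun to move down, so I'll keep pressing, drifting slightly outward along the handle.

```bash
python3 -m creep '[[0,0,0,0,-4,7,1],[0,0,0,0,-4,7,1],[0,0,0,0,-4,7,1],[0,0,0,0,-3,7,1],[0,0,0,0,0,0,1]]'
python3 -c "
from h import *
rep((0,66,100))
s=grab_frame('side');save(s,'pics/s12.png',(240,120,380,280),4)"
```

```text
clock: 10.23
eef_pos: [527.8, 120.0, 295.3]
tcp_rot: [-3.137, 0.008, -0.105]
contact_force: [-0.2, -0.7, 2.3]
opening: -0.001
clock 10.23 rel post [ 1.8 72.9] tipz 121.9 rot [-3.137  0.008 -0.105] F [-0.2 -0.7  2.3] op -0.0 q [0.22 0.36 1.91 0.01 0.88 1.89]
(0, 66, 100) tool delta [-1.6  7.  21.9]
```

View pics/s12.png

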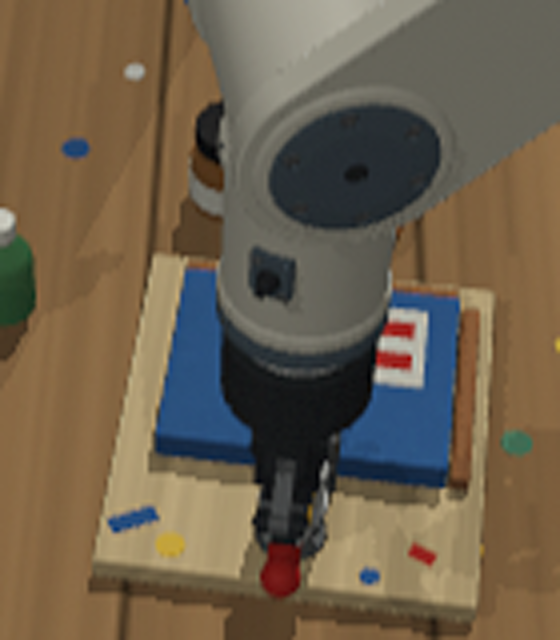

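The knob has moved outward and down to about crop (281,570). I'll continue.

```bash
python3 -m creep '[[0,0,0,0,0,6,1],[0,0,0,0,0,6,1],[0,0,0,0,0,6,1],[0,0,0,0,0,3,1]]'
python3 -c "
from h import *
rep((0,72,93))"
python3 -m creep '[[0,0,0,0,0,3,1],[0,0,0,0,0,3,1]]'
python3 -c "
from h import *
rep((0,72,93))"
```

```text
clock: 10.62
eef_pos: [528.4, 120.7, 273.9]
tcp_rot: [-3.136, 0.006, -0.105]
contact_force: [0.6, 1.7, 3.4]
opening: 0.004
clock 10.62 rel post [ 2.3 73.6] tipz 100.5 rot [-3.136  0.006 -0.105] F [0.6 1.7 3.4] op 0.0 q [0.22 0.39 1.92 0.01 0.84 1.89]
(0, 72, 93) tool delta [-2.3  1.6  7.5]
clock: 10.78
eef_pos: [528.5, 120.7, 267.2]
tcp_rot: [-3.135, 0.006, -0.105]
contact_force: [-0.6, 2.0, 3.9]
opening: 0.001
clock 10.78 rel post [ 2.4 73.7] tipz 93.8 rot [-3.135  0.006 -0.105] F [-0.6  2.   3.9] op 0.0 q [0.22 0.4  1.92 0.01 0.82 1.89]
(0, 72, 93) tool delta [-2.4  1.7  0.8]
```

```bash
python3 -m creep '[[0,0,0,0,0,2,1],[0,0,0,0,0,2,1]]'; python3 -m creep '[[0,0,0,0,0,2,1],[0,0,0,0,0,2,1]]'
python3 -c "
from h import *
rep((0,72,93))"
```

```text
clock: 10.95
eef_pos: [528.9, 121.1, 264.8]
tcp_rot: [-3.134, 0.005, -0.105]
contact_force: [-11.1, -0.6, 41.4]
opening: 0.0
clock: 11.12
eef_pos: [529.0, 121.0, 265.0]
tcp_rot: [-3.134, 0.006, -0.106]
contact_force: [-9.5, -1.7, 31.2]
opening: -0.002
clock 11.12 rel post [ 2.8 74. ] tipz 91.6 rot [-3.134  0.006 -0.106] F [-9.5 -1.7 31.2] op -0.0 q [0.22 0.4  1.92 0.01 0.82 1.89]
(0, 72, 93) tool delta [-2.8  2.  -1.4]
```

The lever has bottomed firmly: tip z ≈ 92 and a vertical force of 31–41 N. I'll lift off and move clear.

```bash
python3 -m creep '[[0,0,0,0,0,-4,1],[0,0,0,0,0,-10,1],[0,0,0,0,0,-25,1],[0,0,0,0,0,-30,1],[0,0,0,0,0,-30,1],[0,0,0,0,0,-30,1],[0,0,0,0,0,-20,1]]'
python3 -m creep '[[0,0,0,-5,-35,0,1],[0,0,0,-5,-35,0,1],[0,0,0,-5,-35,0,1],[0,0,0,-5,-35,0,1],[0,0,0,-5,-35,0,1],[0,0,0,-5,-35,0,1],[0,0,0,0,0,0,1],[0,0,0,0,0,0,1]]'
python3 -c "
from h import *
rep()
s=grab_frame('side');save(s,'pics/s13.png',(230,130,380,280),4);t=grab_frame('top');save(t,'pics/t13.png',(230,170,430,310),4)"
```

```text
clock: 11.7
eef_pos: [526.9, 117.9, 415.7]
tcp_rot: [3.141, 0.019, -0.105]
contact_force: [-0.2, 1.0, 0.0]
opening: -0.001
clock: 12.37
eef_pos: [519.7, 335.9, 423.9]
tcp_rot: [3.141, 0.009, -0.111]
contact_force: [-0.1, -1.1, 0.6]
opening: -0.002
clock 12.37 rel post [-28.2 286.8] tipz 250.5 rot [ 3.141  0.009 -0.111] F [-0.1 -1.1  0.6] op -0.0 q [0.57 0.33 1.62 0.01 1.2  2.25]
```

View pics/s13.png

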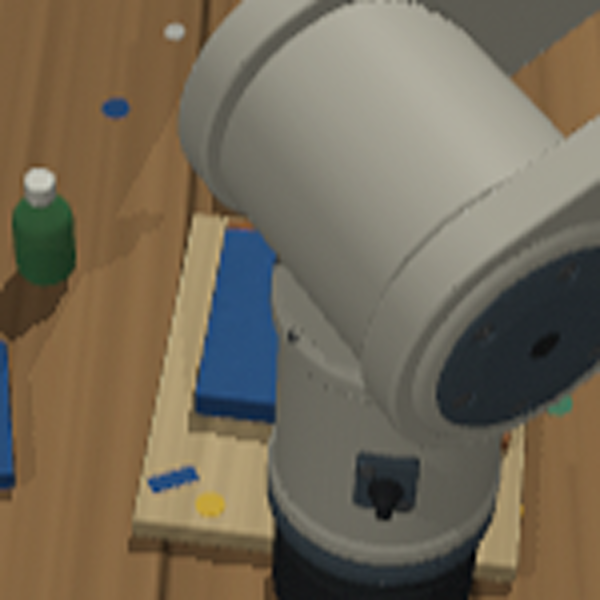

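View pics/t13.png

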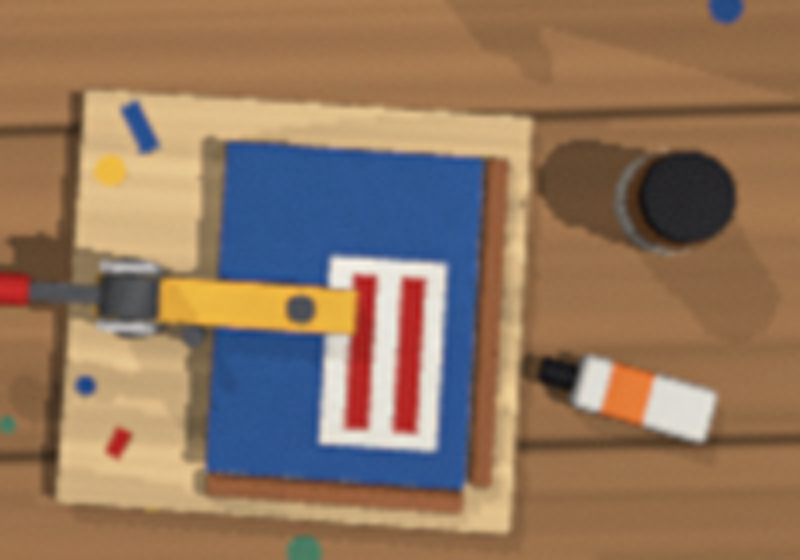

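The panel, jar and tube are at the same pixels as at the start, and the strap is at its pin. I'll move the arm aside so the side camera can see the lever.

```bash
python3 -m creep '[[0,0,0,-25,-10,0,1],[0,0,0,-30,-10,0,1],[0,0,0,-30,-10,0,1],[0,0,0,-30,-10,0,1],[0,0,0,-30,-10,0,1],[0,0,0,-25,-5,0,1],[0,0,0,0,0,0,1],[0,0,0,0,0,0,1]]'
python3 - <<'E'
from h import *
rep()
s=grab_frame('side');save(s,'pics/s14.png',(230,130,380,280),4);t=grab_frame('top');save(t,'pics/t14.png',(190,130,430,310),3)
for nm,f,roi in(("t",t,(190,215,250,265)),("s",s,(290,225,335,275))):
    hs=mask(f,(0,130,60),(8,255,255),roi)|mask(f,(174,130,60),(180,255,255),roi)
    c=big(hs); print(nm,cv2.contourArea(c),cv2.boundingRect(c))
print(proj(t,[*(POST+Rj@[0,107]),84]),proj(s,[*(POST+Rj@[0,107]),84]))
E
```

```text
clock: 13.13
eef_pos: [355.1, 399.6, 424.7]
tcp_rot: [3.136, 0.009, -0.127]
contact_force: [-0.4, 0.4, 0.1]
opening: 0.002
clock 13.13 rel post [-198.5  333.4] tipz 251.3 rot [ 3.136  0.009 -0.127] F [-0.4  0.4  0.1] op 0.0 q [0.84 0.19 1.8  0.   1.15 2.54]
t 242.0 (206, 235, 32, 12)
s 145.5 (304, 253, 11, 22)
[210.78230366 239.96923779] [307.94957708 275.26633183]
```

View pics/s14.png

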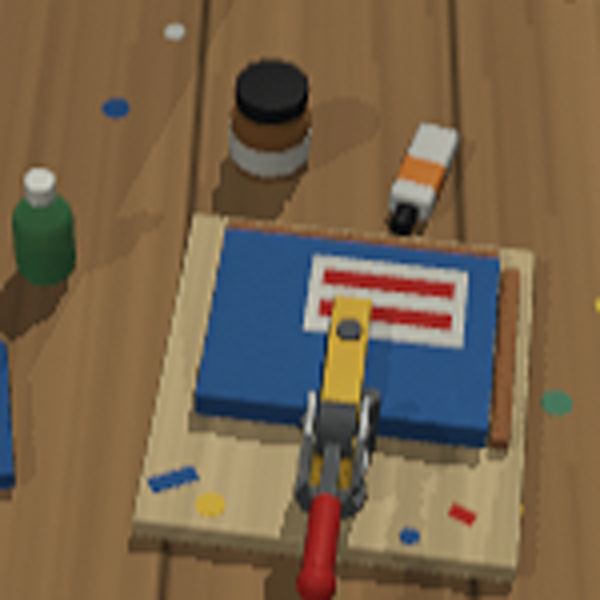

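View pics/t14.png

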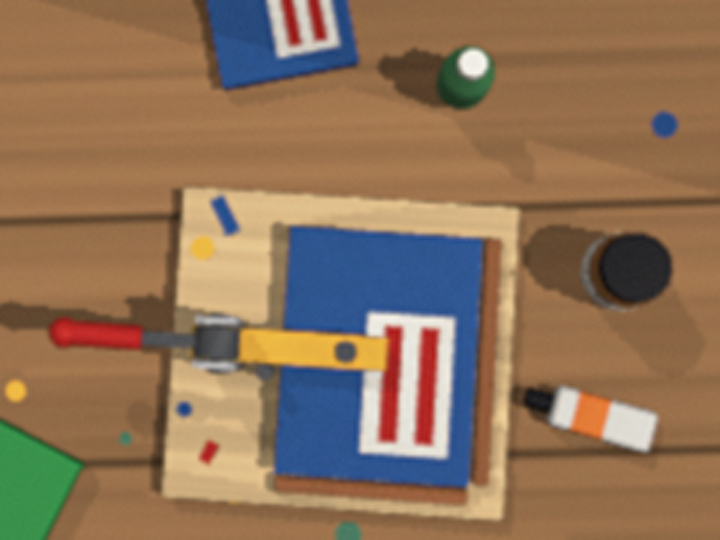

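```bash
python3 - <<'E'
from h import *
t=grab_frame("top"); s=grab_frame("side")
k,e=tri(t,(211,241),s,(309.2,274.5)); d=k[:2]-POST
print(k,e,"lever",.9-np.arctan2(k[2]-84,np.linalg.norm(d)),"swing",np.arctan2(-d[1],-d[0])-YAW+np.pi/2)
print(sense()["contact_force"])
from rig import job
job.sign_off()
E
```

```text
[527.09142154 153.35272039  86.11124197] 0.4108433256734776 lever 0.880084016954997 swing 0.021801320972583804
[ 0.50353964 -0.60948716  0.26964689]
the job is handed in; nothing more can be done
```

I clamped the panel and handed the job in at about 13 s of the 51 s allowed; `sign_off` gives no verdict. With the fingers shut, I pushed the strap clockwise over the panel until its pin pushed back with about 17 N. I then pressed the lever down until it bottomed at 31–41 N on the fingertips, and moved clear.

**Last checks from the cameras:**
- **Strap:** swing is about 0.02 rad, against the limit of 0.1.
- **Lever:** about 0.88 rad, where 0.9 is fully down and 0.82 is the minimum.
- **Panel, jar, bottle and tube:** they appear at the same image positions as at the start.
- **Robot:** it stands clear, with only noise-level force on the tool.

**Not measured:** I had no direct reading of the pad force. That the pad presses the panel follows only from the lever being fully down.

**Minor deviation:** the tool tilted by up to 0.05 rad during some moves. I corrected the largest tilts on the way, with no visible effect on the scene.

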